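Close up the breakfast box

ROBOT

A 6-joint arm with a two-finger parallel gripper is mounted at the origin on the work surface. World frame = base frame: x ahead of the robot, y to its left, z up, the work surface at z = 0. Lengths are in m, angles in rad, forces in N, time in s.
With the tool pointing down it reaches from about 0.35 to 0.775 m from the base axis. Payload 7.3 kg.
Tool frame: the origin (TCP) lies at the very end of the fingers, on their centre line; the grasp point (between the pads) lies 19 mm behind it (robot.tcp_to_grasp is the distance from the TCP to the grasp point, in m); x points along the fingers, y is the direction in which the jaws open and shut, and the axes are right-handed (so a half turn about x gives the same grasp; the last joint's range is limited). The gripper opens to 92 mm and grips with 3 to 60 N. Pads are 19 mm wide; open, the fingers measure 130 mm over their backs; the gripper's body (75 mm by 190 mm) begins 47 mm behind the grasp point.
Start: joints at [1.058, 0.342, 1.524, -0, 1.275, -0.146], TCP at [0.188, 0.49, 0.227] pointing down, gripper open.
Joint ranges: [-2.53, 2.53], [-0.77, 2.02], [0.04, 2.7], [-1, 4.14], [0.28, 2.66], [-3.11, 3.11]. Speed limits (rad/s): [2.57, 2.57, 3.14, 3.14, 3.14, 3.14].

INTERFACE

Orientations are given as [roll, pitch, yaw] about the fixed x, y, z axes, in that order (R = Rz(yaw) Ry(pitch) Rx(roll)).
In Python, from cell import robot gives the robot as it stands.
- The arm moves only by the tool move_arm, never from a script. Its argument "increments" is a list of rows, each a list of 4 numbers: the shift along the tool's x, y, z normalised to -1 to 1, where 1 is 40 cm, then the turn about the tool's x normalised to -1 to 1, where 1 is 60 degrees. In form: [[dx, dy, dz, twist], ...]. A call has 1 to 5 rows; each row is the pose to reach, as a shift and turn from the pose commanded when the call began, along the tool's axes at that moment; what a row does not reach only later rows make up. A row lasts 1/8 s, in which the tool goes at most 62.5 mm and 10.7 degrees, less where a joint would pass 70% of its speed; a pose out of reach is approached as far as the arm can. A call with a number of a shift or a turn outside -1 to 1 is refused whole. A call with a gripper value outside its range is refused whole. "gripper" is the closure, from 0 (fully open) to 1 (shut), set as the call begins (left out, the last holds). The fingers move at their own pace and stop on an object; "squeeze" is the grip in N (left out, the last holds). Time passes only in rows, so rows that repeat a pose let the fingers close. It gives the time, the measured TCP pose, the force and the opening at its end, in the units of the state.
- robot.observe(): the state, without advancing time (a new reading comes with each control period).
- robot.read_camera(name): name is "scene" or "side" or "wrist"; returns the picture (420x560x3 uint8, red, green, blue); there is no depth.
- robot.camera_params(name): a dict with "fx", "fy", "cx", "cy" (pixels), "R" (3x3) and "t" (3): a world point X has camera coordinates R X + t; the wrist camera has in their place "tool_from_camera" (4x4, takes a point from camera to tool coordinates, whose origin is the TCP and whose axes are the tool frame's). Camera axes: x right, y down, z forward; pixel columns grow to the right and rows downward; lengths in m; the calibration is good to about 2 mm. The wrist camera is an equidistant fisheye: a pixel r from the principal point sees the ray r / f radians off the axis. A picture is of the moment at which its call begins: read the wrist's pose just before it. camera_params takes no time and is no camera call.
- robot.hand_in(): hands the job in, once; it reports no verdict.
The state is a dict: "time": time; "qpos": joint angles; "qvel": joint speeds; "joint_efforts": joint torques, N m; "tool_pos": TCP position; "tool_rot": TCP orientation; "contact_force": force on the tool from outside, world axes, zero at the start; "torque": the same for the moment, N m; "opening": finger opening in m.
Only numpy, scipy, OpenCV 4.12 (cv2) and the standard library are available. Lean on these libraries where they do the work, as an engineer would, in place of code of your own. Each camera call takes 0.05 s, during which the arm holds its last target.

TASK

Close up the white breakfast box by pushing with the fingertips only: push the blue sliding cover fully shut over the spreader, and then push the upright orange flap over and down until it lies flat on the cover. Push gently: do not grip or lift anything, keep the loose box about where it stands, and leave the jar, the coaster and the nested cups alone. Finish clear of everything.

Things in the scene. Friction and masses are not known exactly. Their poses are not given: they have to be found in the camera images.
- box: White plastic box, loose on the table on rubber feet, about 1.3 kg: 150 mm along its x, 260 mm along its y, long side walls 62 mm high. Origin at the centre of its underside, z up. The half at -y has a fixed grey roof; the half at +y is open and holds the spreader until the blue cover is slid over it towards +y. The orange flap is hinged at the +y end.
- cover (a joint): How far the blue sliding cover is open, in m: 0 = fully shut at its stop, up to 0.115 open. It slides along the box's y (shutting moves it to +y), needs about 2 N and stays where it is left. Pushed hard against its stop, it shoves the whole box (which slides at roughly 7 to 12 N).
- push_face (a point): On the blue cover: middle of the top edge of the upright white face that is pushed to shut it. The face looks to the box's -y, is 100 mm wide along the box's x and stands 19 mm above the flat top of the cover (cover top 61 mm above the table, face top 80 mm). Behind it, to +y, a white ramp slopes down over 44 mm. The flat cover reaches 25 mm to the -y side of the face. The point moves with the cover; with the cover shut it lies at y = +20 mm in the box frame.
- flap (a joint): Angle of the orange flap, in rad: 0 = lying flat on the shut cover, about 1.57 = upright, up to 2.0 leaning outward (to +y). It turns about an axis along the box's x through flap_hinge; a stiff hinge lets it stay where it is left (about 1 N at its free edge moves it).
- flap_hinge (a point): Centre of the flap's hinge axis, on the box's +y end: at (0, 130, 66) mm in the box frame. It does not move with the flap.
- flap_tip (a point): Middle of the free edge of the orange flap, 55 mm from the hinge axis; the flap is 70 mm wide along the box's x and 6 mm thick (3 mm each side of this point). Laid flat it reaches from the hinge towards the box's -y, its upper face 69 mm above the table.
- spreader: Steel spreader with a wooden handle, 141 mm long, 20 mm wide, 10 mm high, loose on the floor of the box (8 mm above the table). Origin on its underside, x along it towards the blade. It stays in the box.
- jar: Screw-capped amber glass jar, 64 mm across, 95 mm high, standing on the coaster beyond the box. Origin at the centre of its underside. Bystander.
- coaster: Round beech coaster, 100 mm across, 10 mm high, on the table. Origin at the centre of its underside. Bystander.
- cup: Green outer cup, 84 mm across at the rim, 80 mm high, beyond the box. Origin at the centre of its underside. Bystander.
- cup_inner: Yellow cup standing inside the green one, 68 mm across, rim about 90 mm above the table. Origin at the centre of its underside. Bystander.
Not all that is in view belongs to the job. What is shaped like the spreader but pink or purple is not meant.

How it is judged:
On the way, in this order (a step that is already met when the one before it is completed fails the run):
1. the blue cover is pushed fully shut while the flap is still up (value of joint cover below 0.004 m and value of joint flap above 0.6 rad), for 0.2 s.
2. the orange flap is pushed down flat (value of joint flap below 0.1 rad), for 0.2 s.
At the end, for the whole second after the job is handed in: Cover within 4 mm of its stop, flap within 0.1 rad of flat, the box at rest on the table within 40 mm of where it stood, the spreader still inside it (value of joint cover below 0.004 m and value of joint flap below 0.1 rad and distance of box from where it was at the start of the episode below 0.04 m and height (world z) of box below 0.006 m and linear speed of box below 0.01 m/s and z of spreader in the frame of box below 0.03 m); the robot touches nothing.
It fails at once if the box is lifted or tipped (height (world z) of box above 0.012 m or angle between box's own z axis and vertical above 0.12 rad).
It fails at once if the box is shoved more than 50 mm (distance of box from where it was at the start of the episode above 0.05 m).
It fails at once if something of the box is gripped or pushed roughly (over 36 N while the flap is still up, over 80 N at any time) ((contact force between the fingers and box above 36 N and value of joint flap above 0.25 rad) or contact force between the fingers and box above 80 N).
It fails at once if the spreader is lifted out of the box (z of spreader in the frame of box above 0.045 m).
It fails at once if the jar, the coaster or a cup is moved or lifted more than 20 mm (distance of any of jar, coaster, cup, cup_inner from where it was at the start of the episode above 0.02 m).
It also fails if it takes over 45 s, if anything falls off the work surface, if the arm or the gripper's body presses on something with over 40 N, if the wrist force passes 120 N, or if a joint passes its speed limit or range.

## Working session

There is one attempt and no reset: what is moved stays moved. The work goes in short steps, Python scripts to look and compute and a tool call to move; the robot and the scene stay as the last step left them, time stands still between calls to the robot, and variables do not carry over. Pictures are saved under pics/ and viewed, and the job is handed in when it is done.

Besides the shell and the picture viewer there is one more tool, called after "Emit:" as name([rows], argument=value, ...), one row to a line, values as JSON. move_arm: Moves the arm, as the interface text tells. Its arguments: {"type":"object","properties":{"increments":{"type":"array","items":{"type":"array","items":{"type":"number"}}},"gripper":{"type":"number"},"squeeze":{"type":"number"}},"required":["increments"]}

```bash
mkdir -p pics; ls
python3 - <<'E'
from cell import robot
import cv2
print(robot.observe())
for n in ["scene","side","wrist"]:
    im=robot.read_camera(n); cv2.imwrite(f"pics/{n}0.png",im[:,:,::-1]); print(n,robot.camera_params(n))
E
```

```text
pics
{'time': 0.0, 'qpos': array([ 1.05798723e+00,  3.42712052e-01,  1.52502311e+00, -3.68933423e-05,
        1.27537011e+00, -1.46032008e-01]), 'qvel': array([-0.00073982, -0.00011755, -0.00113652,  0.00019459, -0.00050635,
        0.00036781]), 'joint_efforts': array([-2.69729033e-03, -4.31249321e+01, -2.44215631e+01,  7.14535592e-02,
        5.60801430e-02, -9.43563828e-05]), 'tool_pos': array([0.18807519, 0.48972403, 0.22604837]), 'tool_rot': array([-1.69350948,  1.5692833 , -2.0602758 ]), 'contact_force': array([ 0.31000997, -0.09065076, -0.16468996]), 'torque': array([-0.00260151, -0.03476636, -0.00548106]), 'opening': 0.0914925718878842}
scene {'fx': 511.781259395788, 'fy': 511.781259395788, 'cx': 290.020716547999, 'cy': 205.93429377386792, 'R': array([[ 0.06998843,  0.99742159,  0.01586774],
       [ 0.76030917, -0.0430394 , -0.64813392],
       [-0.64577983,  0.05742627, -0.76136104]]), 't': array([-0.05273917, -0.3513714 ,  1.29003661])}
side {'fx': 492.1540918067643, 'fy': 492.1540918067643, 'cx': 271.6477502006393, 'cy': 210.9077057498649, 'R': array([[-9.89675839e-01, -1.43323386e-01,  3.76316775e-04],
       [-8.98997342e-02,  6.18725960e-01, -7.80446170e-01],
       [ 1.11623351e-01, -7.72422548e-01, -6.25222868e-01]]), 't': array([0.54793667, 0.09892534, 0.88344652])}
wrist {'fx': 325.19226210127806, 'fy': 325.19226210127806, 'cx': 277.49519535593174, 'cy': 207.85803562117232, 'tool_from_camera': array([[ 7.37066764e-04, -2.76138261e-01,  9.61117640e-01,
        -1.58024799e-01],
       [ 9.99999155e-01, -8.25588056e-04, -1.00408374e-03,
        -5.64342956e-04],
       [ 1.07075318e-03,  9.61117568e-01,  2.76137419e-01,
        -7.51976508e-02],
       [ 0.00000000e+00,  0.00000000e+00,  0.00000000e+00,
         1.00000000e+00]])}
```

View pics/scene0.png

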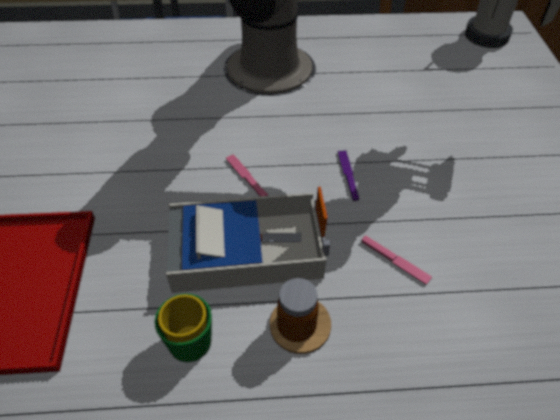

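View pics/side0.png

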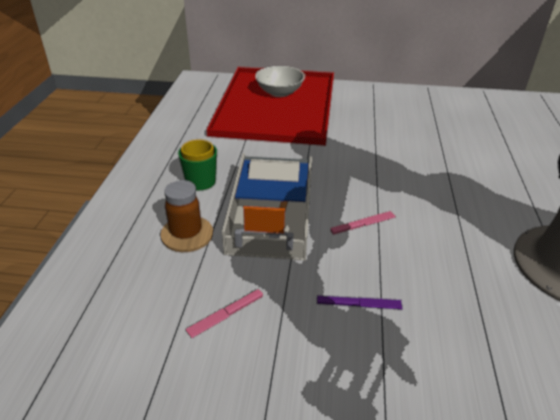

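View pics/wrist0.png

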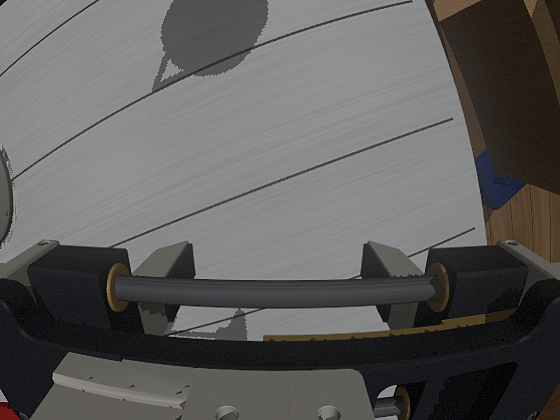

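The scene picture shows the box at about (170-325, 195-290), with the blue cover at about (180-262, 200-268). The push face and ramp are at (195-225, 205-258), and the orange flap stands at (322, 210) on the +y end. The jar is at (298, 310) and the cups are at (185, 325). Next I'll enlarge both views to measure.

Run:
```python
import cv2
a=cv2.imread("pics/scene0.png")[180:300,155:340]; cv2.imwrite("pics/sc_crop.png",cv2.resize(a,None,fx=4.3,fy=4.3,interpolation=cv2.INTER_CUBIC)[:600,:800])
a=cv2.imread("pics/side0.png")[145:265,210:330]; cv2.imwrite("pics/si_crop.png",cv2.resize(a,None,fx=5,fy=5,interpolation=cv2.INTER_CUBIC))
```

```text
(no output)
```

View pics/sc_crop.png

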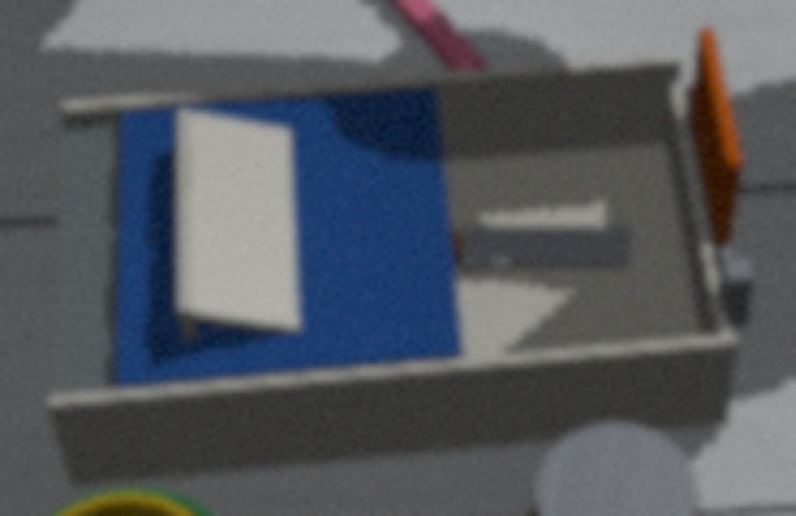

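View pics/si_crop.png

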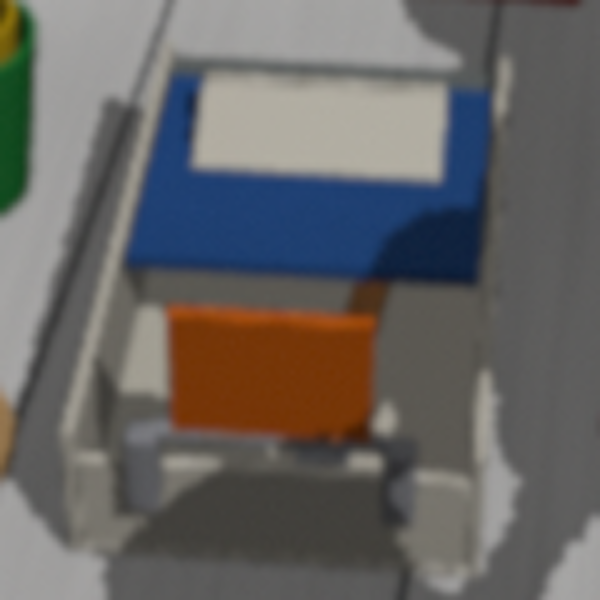

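```bash
cat > fit.py <<'E'
import numpy as np
from scipy.optimize import least_squares
import cell
def proj(P,X):
    c=P["R"]@X+P["t"]; return np.array([P["fx"]*c[0]/c[2]+P["cx"],P["fy"]*c[1]/c[2]+P["cy"]])
E
python3 - <<'E'
from fit import *
from cell import robot
S=robot.camera_params("scene");D=robot.camera_params("side")
s=lambda u,v:np.array([u/4.3+155,v/4.3+180]); d=lambda u,v:np.array([u/5+210,v/5+145])
fl=lambda x,p:[x,.130-.055*np.cos(p[4])+.003*0,.066+.055*np.sin(p[4])]
fc=lambda x,p:[x,.020-p[3],.080]
f=lambda *a:(lambda p:list(a))
obs=[(S,s(62,103),f(-.075,-.13,.062)),(S,s(677,66),f(-.075,.13,.062)),(S,s(50,403),f(.075,-.13,.062)),(S,s(735,340),f(.075,.13,.062)),
(S,s(177,110),lambda p:fc(-.05,p)),(S,s(178,315),lambda p:fc(.05,p)),(S,s(706,30),lambda p:fl(-.035,p)),(S,s(738,162),lambda p:fl(.035,p)),
(S,s(115,382),lambda p:[.072,-.005-p[3],.061]),(S,s(120,112),lambda p:[-.072,-.005-p[3],.061]),
(D,d(205,72),lambda p:fc(.05,p)),(D,d(447,80),lambda p:fc(-.05,p)),(D,d(170,308),lambda p:fl(.035,p)),(D,d(375,316),lambda p:fl(-.035,p)),
(D,d(165,55),f(.075,-.13,.062)),(D,d(503,60),f(-.075,-.13,.062)),(D,d(68,455),f(.075,.13,.062)),(D,d(480,480),f(-.075,.13,.062))]
def W(p,b):
    c,sn=np.cos(p[2]),np.sin(p[2]); return np.array([p[0]+c*b[0]-sn*b[1],p[1]+sn*b[0]+c*b[1],b[2]])
res=lambda p:np.concatenate([proj(P,W(p,g(p)))-o for P,o,g in obs])
r=least_squares(res,[.5,0,0,.1,1.5],loss='soft_l1')
p=r.x;print(p);print(res(p).reshape(-1,2).round(1).tolist())
for n,b in dict(face=fc(0,p),faceshut=[0,.02,.08],hinge=[0,.13,.066],tip=fl(0,p)).items(): print(n,W(p,b).round(4))
np.save("p.npy",p)
E
```

```text
[ 0.56488793 -0.06445431  0.05317191  0.10101674  1.56979539]
[[-0.1, -1.0], [1.3, -4.2], [0.0, 0.3], [1.8, -0.2], [-0.2, -0.8], [-0.2, -1.4], [-0.1, -1.7], [-0.6, -0.4], [0.3, 2.5], [0.1, -2.5], [-0.9, -0.7], [-0.7, 0.1], [-1.4, -0.0], [-0.5, 0.7], [-1.3, -3.1], [0.6, -0.7], [-2.4, -4.2], [1.0, -4.0]]
face [ 0.5692 -0.1454  0.08  ]
faceshut [ 0.5638 -0.0445  0.08  ]
hinge [0.558  0.0654 0.066 ]
tip [0.558  0.0653 0.121 ]
```

```bash
cat >> fit.py <<'E'
from scipy.spatial.transform import Rotation as Ro
def inc(target,yawjaw=None):
    from cell import robot
    o=robot.observe(); R=Ro.from_euler('xyz',o["tool_rot"]).as_matrix()
    d=R.T@(np.array(target)-o["tool_pos"])/.4
    print("t",round(o["time"],2),"tcp",o["tool_pos"].round(4),"F",o["contact_force"].round(1),"inc",d.round(3))
    if yawjaw is not None:
        a=np.arctan2(R[1,1],R[0,1]); print("jaw yaw",a.round(3),"twist about tool x (down) norm",[round(((-(yawjaw+k-a)+np.pi)%(2*np.pi)-np.pi)/np.radians(60),3) for k in (0,np.pi)])
    return R
E
python3 - <<'E'
from fit import *
print(inc([.571,-.185,.2],.053).round(3))
E
```

```text
t 0.15 tcp [0.1881 0.4898 0.2262] F [ 0.3  0.5 -0. ] inc [ 0.067 -1.232  1.499]
jaw yaw 1.204 twist about tool x (down) norm [np.float64(1.099), np.float64(-1.901)]
[[-0.001  0.359  0.933]
 [-0.001  0.933 -0.359]
 [-1.    -0.001 -0.   ]]
```

Emit:
move_arm([
  [0,-0.06,0.12,0.17],
  [0,-0.15,0.24,0.34],
  [0,-0.25,0.36,0.51],
  [0,-0.35,0.48,0.68],
  [0,-0.45,0.6,0.85],
], gripper=1, squeeze=10)

```text
time: 0.78
tool_pos: [0.3483, 0.2342, 0.2267]
tool_rot: [1.815, 1.57, 0.552]
contact_force: [1.4, 0.3, -1.4]
opening: 0.0468
```

Run:
```python
from fit import *
print(inc([.571,-.185,.2],.053).round(3))
```

```text
t 0.78 tcp [0.3483 0.2342 0.2267] F [ 1.4  0.3 -1.4] inc [0.067 0.212 1.168]
jaw yaw 0.308 twist about tool x (down) norm [np.float64(0.244), np.float64(-2.756)]
[[ 0.     0.953  0.304]
 [ 0.     0.304 -0.953]
 [-1.     0.    -0.   ]]
```

Emit:
move_arm([
  [0,0.05,0.14,0.1],
  [0,0.1,0.28,0.19],
  [0,0.15,0.42,0.24],
  [0,0.2,0.56,0.24],
  [0,0.212,0.7,0.24],
])

```text
time: 1.4
tool_pos: [0.516, -0.0059, 0.2263]
tool_rot: [3.07, 1.57, 1.561]
contact_force: [1.1, 0.8, 0.2]
opening: 0.001
```

Emit:
move_arm([
  [0,0,0.14,0],
  [0,0,0.28,0],
  [0,0,0.42,0],
  [0,0,0.47,0],
  [0,0,0.47,0],
])

```text
time: 2.02
tool_pos: [0.5264, -0.1923, 0.2262]
tool_rot: [-2.488, 1.57, 2.285]
contact_force: [1.2, 1.2, -0.4]
opening: 0.0003
```

Run:
```python
from fit import *
import cv2
from cell import robot
print(inc([.571,-.185,.2],.053).round(3))
for n in ["scene","side"]:
    im=robot.read_camera(n); cv2.imwrite(f"pics/{n}1.png",im[:,:,::-1])
```

```text
t 2.02 tcp [ 0.5264 -0.1923  0.2262] F [ 1.2  1.2 -0.4] inc [ 0.065  0.113 -0.012]
jaw yaw 0.061 twist about tool x (down) norm [np.float64(0.007), np.float64(-2.993)]
[[-0.001  0.998  0.06 ]
 [ 0.001  0.06  -0.998]
 [-1.    -0.001 -0.001]]
```

View pics/side1.png

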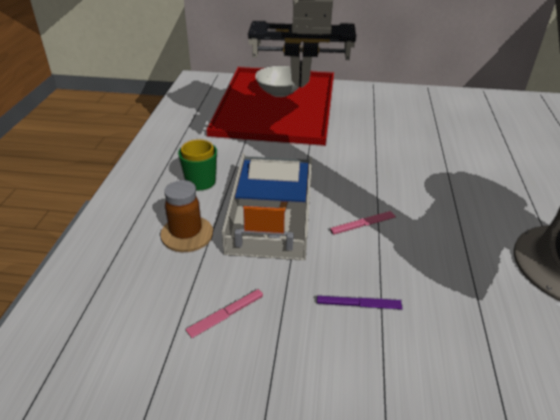

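Emit:
move_arm([
  [0.06,0.06,-0.029,0.007],
  [0.17,0.113,-0.029,0.007],
  [0.28,0.113,-0.029,0.007],
  [0.35,0.113,-0.029,0.007],
  [0.35,0.113,-0.029,0.007],
])

```text
time: 2.75
tool_pos: [0.5698, -0.1747, 0.0848]
tool_rot: [-2.13, 1.566, 2.64]
contact_force: [0.2, 0.1, 0.2]
opening: 0.0005
```

Run:
```python
from fit import *
import cv2
from cell import robot
print(inc([.571,-.178,.069],.053).round(3))
for n in ["scene","side"]:
    im=robot.read_camera(n); cv2.imwrite(f"pics/{n}2.png",im[:,:,::-1])
a=cv2.imread("pics/scene2.png")[120:300,130:340];b=cv2.imread("pics/side2.png")[85:265,200:340]
cv2.imwrite("pics/c2.png",cv2.resize(np.hstack([a,b]),None,fx=2.25,fy=2.25,interpolation=cv2.INTER_CUBIC))
```

```text
t 2.75 tcp [ 0.5698 -0.1747  0.0848] F [0.2 0.1 0.2] inc [0.04  0.003 0.008]
jaw yaw 0.058 twist about tool x (down) norm [np.float64(0.004), np.float64(-2.996)]
[[-0.005  0.998  0.057]
 [ 0.002  0.057 -0.998]
 [-1.    -0.004 -0.003]]
```

View pics/c2.png

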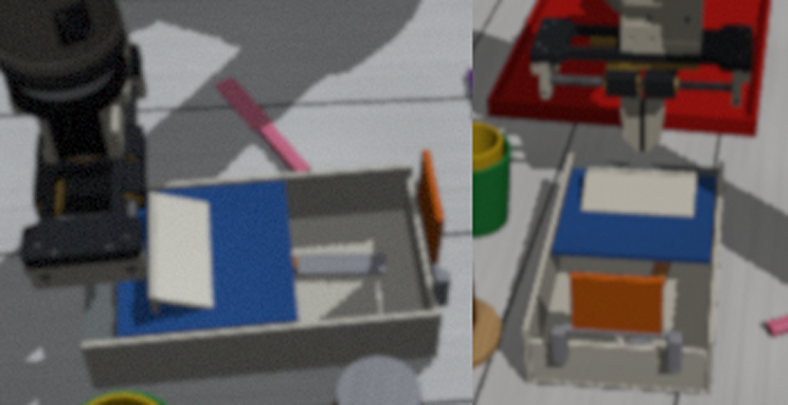

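Emit:
move_arm([
  [0.02,0,0,0],
  [0.04,0,0,0],
  [0.04,0,-0.02,0],
  [0.04,0,-0.05,0],
  [0.04,0,-0.07,0],
])

```text
time: 3.48
tool_pos: [0.5695, -0.1487, 0.0709]
tool_rot: [0.447, 1.57, -1.068]
contact_force: [0.5, -1.9, -0.8]
opening: 0.0004
```

Run:
```python
from fit import *
import cv2
from cell import robot
print(inc([.5638,-.0445-.0095,.068],.053).round(3))
for n in ["scene","side"]:
    im=robot.read_camera(n); cv2.imwrite(f"pics/{n}3.png",im[:,:,::-1])
a=cv2.imread("pics/scene3.png")[120:300,130:340];b=cv2.imread("pics/side3.png")[85:265,200:340]
cv2.imwrite("pics/c3.png",cv2.resize(np.hstack([a,b]),None,fx=2.25,fy=2.25,interpolation=cv2.INTER_CUBIC))
```

```text
t 3.48 tcp [ 0.5695 -0.1487  0.0709] F [ 0.5 -1.9 -0.8] inc [ 0.007 -0.001 -0.237]
jaw yaw 0.056 twist about tool x (down) norm [np.float64(0.003), np.float64(-2.997)]
[[ 0.     0.998  0.056]
 [-0.     0.056 -0.998]
 [-1.     0.     0.   ]]
```

View pics/c3.png

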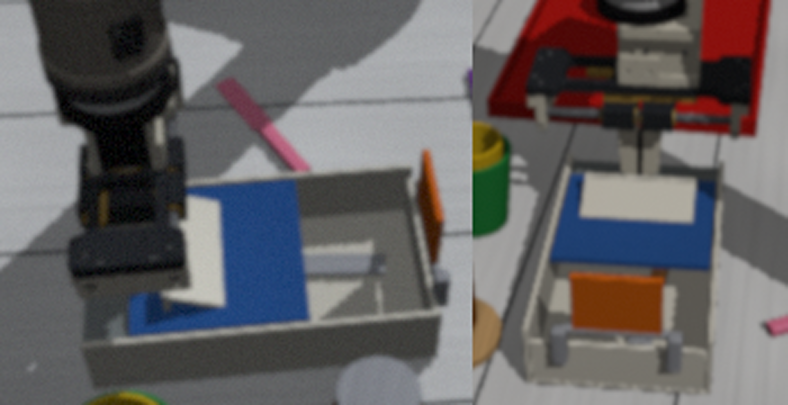

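Emit:
move_arm([
  [0,0,-0.035,0],
  [0,0,-0.075,0],
  [0,0,-0.115,0],
  [0,0,-0.155,0],
  [0,0,-0.19,0],
])

```text
time: 4.2
tool_pos: [0.5653, -0.0722, 0.0708]
tool_rot: [1.583, 1.57, 0.068]
contact_force: [1.5, -1.9, 0.1]
opening: 0.0007
```

Emit:
move_arm([
  [0,0,-0.008,0],
  [0,0,-0.016,0],
  [0,0,-0.022,0],
])

```text
time: 4.58
tool_pos: [0.5646, -0.0649, 0.0707]
tool_rot: [-1.84, 1.571, 2.928]
contact_force: [1.1, -2.1, 1.5]
opening: 0.0005
```

Run:
```python
from fit import *
import cv2
from cell import robot
print(inc([.5638,-.0445-.0095,.068],.053).round(3))
for n in ["scene","side"]:
    im=robot.read_camera(n); cv2.imwrite(f"pics/{n}4.png",im[:,:,::-1])
a=cv2.imread("pics/scene4.png")[120:300,130:340];b=cv2.imread("pics/side4.png")[85:265,200:340]
cv2.imwrite("pics/c4.png",cv2.resize(np.hstack([a,b]),None,fx=2.25,fy=2.25,interpolation=cv2.INTER_CUBIC))
```

```text
t 4.58 tcp [ 0.5646 -0.0649  0.0707] F [ 1.1 -2.1  1.5] inc [ 0.007 -0.001 -0.027]
jaw yaw 0.055 twist about tool x (down) norm [np.float64(0.002), np.float64(-2.998)]
[[-0.     0.998  0.055]
 [ 0.     0.055 -0.998]
 [-1.    -0.    -0.   ]]
```

View pics/c4.png

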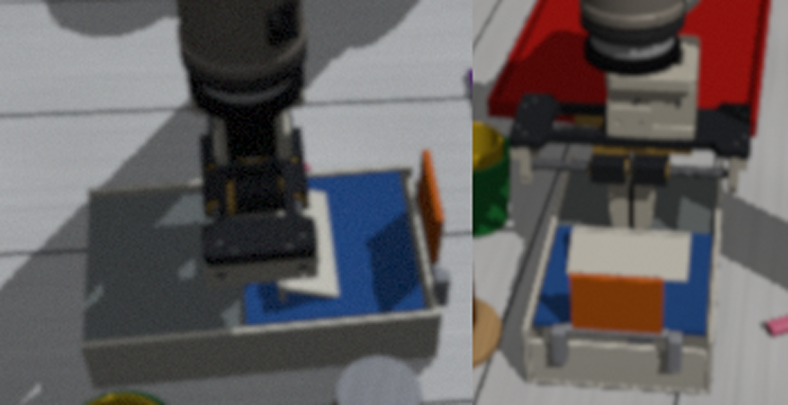

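Emit:
move_arm([
  [0,0,-0.006,0],
  [0,0,-0.012,0],
  [0,0,-0.016,0],
])

```text
time: 5.05
tool_pos: [0.5642, -0.0582, 0.0706]
tool_rot: [-2.001, 1.57, 2.766]
contact_force: [-1.7, -2.9, -0.4]
opening: 0.0005
```

Emit:
move_arm([
  [0,0,-0.005,0],
  [0,0,-0.008,0],
])

```text
time: 5.3
tool_pos: [0.5643, -0.0567, 0.0706]
tool_rot: [-0.041, 1.568, -1.556]
contact_force: [-0.1, -10.3, -1.3]
opening: 0.0007
```

Emit:
move_arm([
  [0,0,0,0],
  [0,0,0,0],
])

```text
time: 5.55
tool_pos: [0.5643, -0.0566, 0.0706]
tool_rot: [-0.027, 1.569, -1.543]
contact_force: [0.0, -8.2, -1.9]
opening: 0.0007
```

Run:
```python
from fit import *
import cv2
from cell import robot
print(inc([.5638,-.0445-.0095,.068],.053).round(3))
for n in ["scene","side"]:
    im=robot.read_camera(n); cv2.imwrite(f"pics/{n}5.png",im[:,:,::-1])
a=cv2.imread("pics/scene5.png")[180:300,155:340];b=cv2.imread("pics/side5.png")[145:265,220:330]
cv2.imwrite("pics/c5.png",cv2.resize(np.hstack([a,b]),None,fx=2.7,fy=2.7,interpolation=cv2.INTER_CUBIC))
```

```text
t 5.55 tcp [ 0.5643 -0.0566  0.0706] F [ 0.  -8.2 -1.9] inc [ 0.006 -0.001 -0.007]
jaw yaw 0.055 twist about tool x (down) norm [np.float64(0.002), np.float64(-2.998)]
[[ 0.     0.998  0.055]
 [-0.002  0.055 -0.998]
 [-1.    -0.     0.002]]
```

View pics/c5.png

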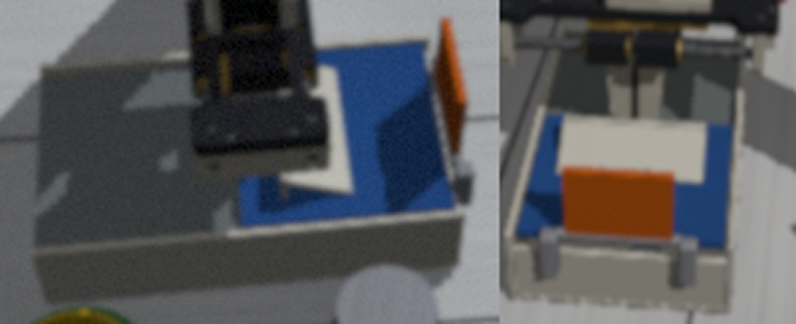

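Emit:
move_arm([
  [0,0,0.03,0],
  [-0.08,0,0.04,0],
  [-0.2,0,0.04,0],
  [-0.3,0,0,0],
  [-0.3,0,-0.12,0],
])

```text
time: 6.28
tool_pos: [0.5637, -0.0085, 0.1944]
tool_rot: [1.429, 1.563, -0.09]
contact_force: [0.3, 0.5, -1.4]
opening: 0.0007
```

Emit:
move_arm([
  [0,0,-0.12,0],
  [0,0,-0.24,0],
  [0,0,-0.33,0],
  [0,0,-0.33,0],
])

```text
time: 6.78
tool_pos: [0.5539, 0.1269, 0.1907]
tool_rot: [-2.952, 1.57, 1.819]
contact_force: [1.3, 0.3, -0.3]
opening: 0.0004
```

Run:
```python
from fit import *
import cv2
from cell import robot
print(inc([.556,.092,.105],.053).round(3))
for n in ["scene","side"]:
    im=robot.read_camera(n); cv2.imwrite(f"pics/{n}6.png",im[:,:,::-1])
a=cv2.imread("pics/scene6.png")[180:300,155:340];cv2.imwrite("pics/c6.png",cv2.resize(a,None,fx=4.3,fy=4.3,interpolation=cv2.INTER_CUBIC))
b=cv2.imread("pics/side6.png")[115:265,200:340];cv2.imwrite("pics/c6b.png",cv2.resize(b,None,fx=4,fy=4,interpolation=cv2.INTER_CUBIC))
```

```text
t 6.78 tcp [0.5539 0.1269 0.1907] F [ 1.3  0.3 -0.3] inc [0.214 0.    0.088]
jaw yaw 0.059 twist about tool x (down) norm [np.float64(0.006), np.float64(-2.994)]
[[-0.     0.998  0.059]
 [ 0.001  0.059 -0.998]
 [-1.    -0.    -0.001]]
```

View pics/c6.png

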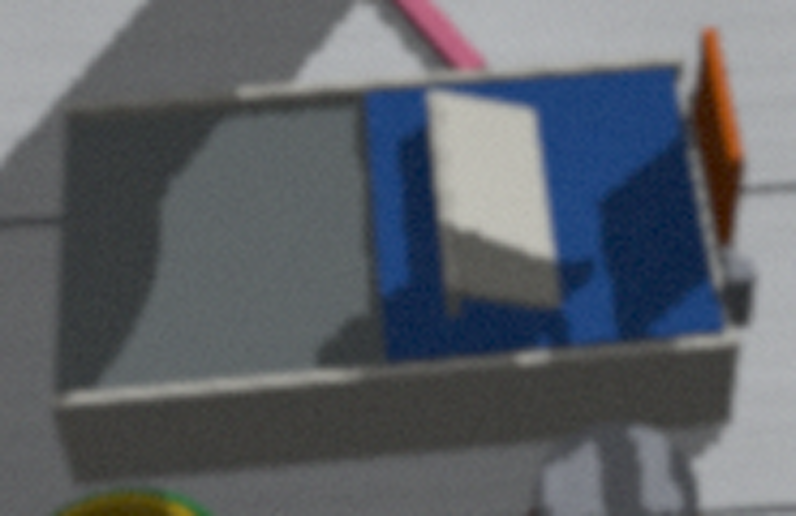

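View pics/c6b.png

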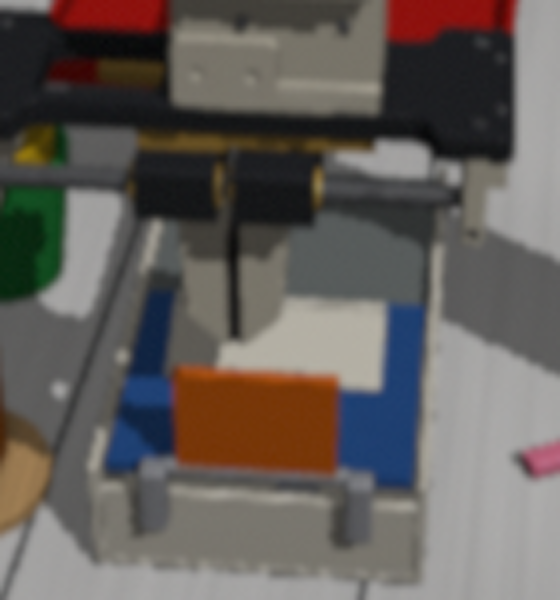

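Run:
```python
from fit import *
from cell import robot
p=np.load("p.npy");S=robot.camera_params("scene")
for x in(-.05,.05):
  for d in(0,.005):
    b=[x,.02-d];c,s=np.cos(p[2]),np.sin(p[2])
    print(x,d,((proj(S,np.array([p[0]+c*b[0]-s*b[1],p[1]+s*b[0]+c*b[1],.08]))-[155,180])*4.3).round(1))
```

```text
-0.05 0 [426.8  85.8]
-0.05 0.005 [414.5  86.8]
0.05 0 [447.5 284.4]
0.05 0.005 [434.2 285.6]
```

The cover reads shut. The face edge is at (429, 92)-(450, 298) in the crop, against (427, 86)-(447, 284) predicted for shut, and the steady 8 N says it is on its stop. Next I'll go down behind the flap.

Emit:
move_arm([
  [0.08,0,0.03,0],
  [0.17,0,0.05,0],
  [0.2,0,0.055,0],
  [0.2,0,0.055,0],
])

```text
time: 7.38
tool_pos: [0.5556, 0.1018, 0.1106]
tool_rot: [-1.729, 1.57, 3.037]
contact_force: [-0.1, -0.5, 0.7]
opening: 0.0003
```

Run:
```python
from fit import *
import cv2
from cell import robot
print(inc([.557,.080,.111],.053).round(3))
for n in ["scene","side"]:
    im=robot.read_camera(n); cv2.imwrite(f"pics/{n}7.png",im[:,:,::-1])
a=cv2.imread("pics/scene7.png")[120:300,155:365];b=cv2.imread("pics/side7.png")[85:265,200:340]
cv2.imwrite("pics/c7.png",cv2.resize(np.hstack([a,b]),None,fx=2.25,fy=2.25,interpolation=cv2.INTER_CUBIC))
```

```text
t 7.38 tcp [0.5556 0.1018 0.1106] F [-0.1 -0.5  0.7] inc [-0.001  0.001  0.055]
jaw yaw 0.054 twist about tool x (down) norm [np.float64(0.001), np.float64(-2.999)]
[[-0.001  0.999  0.054]
 [ 0.     0.054 -0.999]
 [-1.    -0.001 -0.   ]]
```

View pics/c7.png

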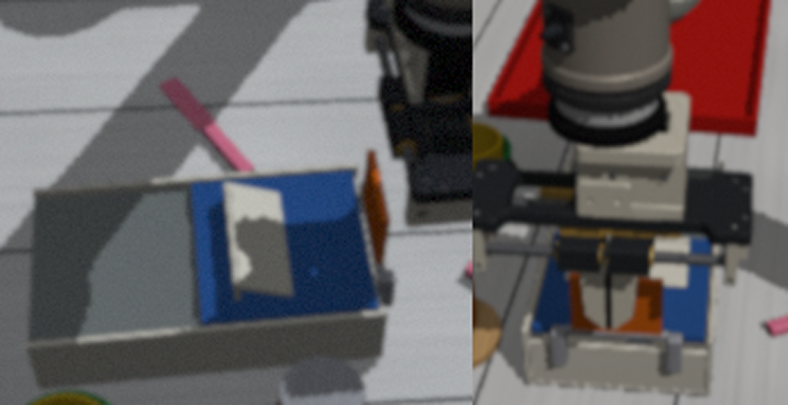

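Emit:
move_arm([
  [0,0,0.03,0],
  [0,0,0.055,0],
  [0.003,0,0.075,0],
  [0.007,0,0.095,0],
  [0.01,0,0.11,0],
])

```text
time: 8.1
tool_pos: [0.558, 0.0581, 0.1066]
tool_rot: [2.495, 1.571, 0.979]
contact_force: [0.3, 0.7, 0.7]
opening: 0.0004
```

Emit:
move_arm([
  [0.01,0,0.015,0],
  [0.022,0,0.028,0],
  [0.036,0,0.04,0],
  [0.036,0,0.04,0],
])

```text
time: 8.6
tool_pos: [0.5585, 0.0424, 0.0916]
tool_rot: [-1.686, 1.57, 3.081]
contact_force: [-0.5, 0.6, -0.2]
opening: 0.0004
```

Run:
```python
from fit import *
import cv2
from cell import robot
print(inc([.5555,.033,.069],.053).round(3))
for n in ["scene","side"]:
    im=robot.read_camera(n); cv2.imwrite(f"pics/{n}8.png",im[:,:,::-1])
a=cv2.imread("pics/scene8.png")[120:300,155:365];b=cv2.imread("pics/side8.png")[85:265,200:340]
cv2.imwrite("pics/c8.png",cv2.resize(np.hstack([a,b]),None,fx=2.25,fy=2.25,interpolation=cv2.INTER_CUBIC))
```

```text
t 8.6 tcp [0.5585 0.0424 0.0916] F [-0.5  0.6 -0.2] inc [ 0.056 -0.009  0.023]
jaw yaw 0.055 twist about tool x (down) norm [np.float64(0.002), np.float64(-2.998)]
[[-0.001  0.999  0.055]
 [ 0.     0.055 -0.999]
 [-1.    -0.001 -0.   ]]
```

View pics/c8.png

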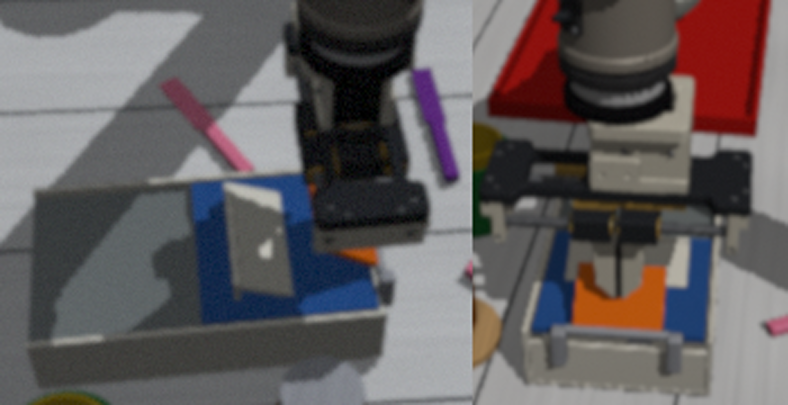

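The flap is tilting down under the finger, so I'll continue down.

Emit:
move_arm([
  [0.014,0,0.01,0],
  [0.028,0,0.015,0],
  [0.042,0,0.02,0],
  [0.052,0,0.022,0],
  [0.055,0,0.022,0],
])

```text
time: 9.32
tool_pos: [0.5592, 0.0338, 0.0699]
tool_rot: [-1.645, 1.57, 3.123]
contact_force: [-0.3, 0.2, 0.6]
opening: 0.0003
```

Emit:
move_arm([
  [0.005,0,0,0],
  [0.008,0,0,0],
])

```text
time: 9.57
tool_pos: [0.5594, 0.0339, 0.0688]
tool_rot: [1.155, 1.57, -0.36]
contact_force: [-7.6, -0.0, 20.6]
opening: 0.0007
```

Emit:
move_arm([
  [0,0,0,0],
  [0,0,0,0],
])

```text
time: 9.82
tool_pos: [0.5593, 0.0338, 0.0689]
tool_rot: [1.167, 1.57, -0.348]
contact_force: [-5.0, -0.6, 15.2]
opening: 0.0005
```

Emit:
move_arm([
  [-0.03,0,0,0],
  [-0.12,0,0,0],
  [-0.25,0,-0.1,0],
  [-0.38,0,-0.24,0],
  [-0.4,0,-0.38,0],
])

```text
time: 10.45
tool_pos: [0.5525, 0.1783, 0.2283]
tool_rot: [1.686, 1.565, 0.169]
contact_force: [0.4, 0.1, -0.8]
opening: 0.0005
```

Emit:
move_arm([
  [0,0,-0.14,0],
  [0,0,-0.2,0],
  [0,0,-0.2,0],
])

```text
time: 10.82
tool_pos: [0.5464, 0.259, 0.2247]
tool_rot: [-2.657, 1.571, 2.114]
contact_force: [-0.3, -0.6, -0.5]
opening: 0.001
```

Run:
```python
from fit import *
import cv2
from cell import robot
print(inc([.5555,.033,.069],.053).round(3))
for n in ["scene","side"]:
    im=robot.read_camera(n); cv2.imwrite(f"pics/{n}9.png",im[:,:,::-1])
a=cv2.imread("pics/scene9.png")[180:340,155:345];b=cv2.imread("pics/side9.png")[105:265,200:340]
cv2.imwrite("pics/c9.png",cv2.resize(np.hstack([a,b]),None,fx=2.4,fy=2.4,interpolation=cv2.INTER_CUBIC))
```

```text
t 10.82 tcp [0.5464 0.259  0.2247] F [-0.3 -0.6 -0.5] inc [ 0.389 -0.01   0.566]
jaw yaw 0.058 twist about tool x (down) norm [np.float64(0.005), np.float64(-2.995)]
[[-0.     0.998  0.058]
 [ 0.     0.058 -0.998]
 [-1.    -0.    -0.   ]]
```

View pics/c9.png

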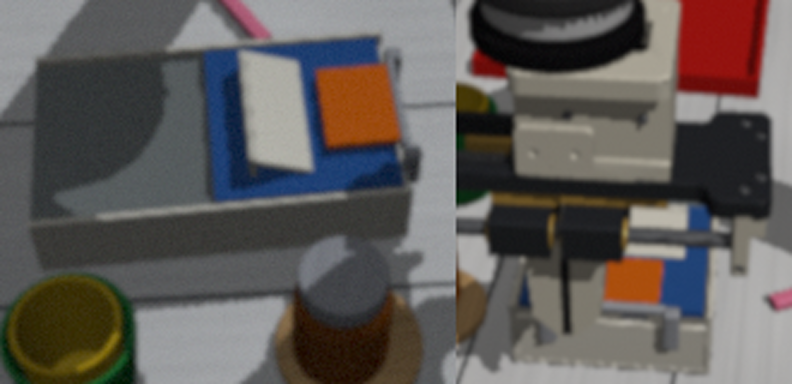

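```bash
python3 -c "
from cell import robot
print(robot.hand_in())"
```

```text
the job is handed in; nothing more can be done
None
```

I closed the breakfast box with shut fingertips only, first the blue cover and then the orange flap, and handed the job in at about 11 s. No verdict was reported.

- **Cover:** I pushed its white face with about 2 N until the force rose to 8–10 N and held there, which means it reached its stop. The image put the face edge within about 1 mm of the shut position along the sliding direction. It had not moved in the last picture.
- **Flap:** I pushed it over from outside along an arc around its hinge, then pressed it down with up to about 20 N. With it seated, the fingertip was at z ≈ 69 mm, which is the stated height for lying flat. The last scene picture shows it flat on the cover.
- **Everything else:** The box shifted only about 1 mm by eye. The jar, coaster and cups were never touched. The arm finished at (0.546, 0.259, 0.225), more than 150 mm away in height and clear of everything, with a contact force of about zero.

**Less certain:**
- My first pose fit missed several box corners by up to 4 pixels, although the cover and flap points it relied on fitted to about 1–2 pixels.
- In the last side picture the gripper partly hid the flap, so the flatness check rests on the scene view and the fingertip height.
- I could not see the spreader under the cover at the end.

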